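# Make up two sampling kits at the dissecting bench

## Task

Make up two kits from the stock on the bench. In the two-bay tray lay the scissors flat along the long bay and stand the wide specimen pot upright in the other bay; in the three-bay tray lay the forceps flat along the long bay, set the slide box flat in the larger side bay and stand the small vial upright in the smaller one. Everything rests on the tray floors, inside its bay; leave the dissecting needle, the petri dish and the amber bottle where they are.

Things in the scene. Friction and masses are not known exactly. Their poses are not given: they have to be found in the camera images.
- two_bay_tray: White plastic tray with TWO bays, loose, 0.4 kg, 184 (x) x 177 (y) x 14 mm high; floor, walls and dividers 3 mm thick, all 14 mm high. Origin: centre of underside. Long bay on the -x side: inside 95 (x) x 171 (y), centre x -41.5, y 0 mm. Other bay: 80 (x) x 171 (y), centre x 49, y 0. Left or right of the stock; yaw within 0.2 rad of 0.
- three_bay_tray: White plastic tray with THREE bays, loose, 0.4 kg, 184 (x) x 177 (y) x 14 mm high; floor, walls and dividers 3 mm thick, all 14 mm high. Origin: centre of underside. Long bay on the -x side: inside 95 (x) x 171 (y), centre x -41.5, y 0 mm. Larger side bay: 80 (x) x 108 (y), centre x 49, y -31.5; smaller: 80 x 60, centre x 49, y 55.5. Yaw within 0.2 rad of 0.
- scissors: Steel dissecting scissors, closed (rigid), lying flat; 145 mm long along x, two finger rings (together 63 mm wide) at the -x end, points at +x; about 45 g. Origin: under the middle of the length. The shanks are a straight bar 14 mm wide (y) and 7 mm high from x = -30 to +20 mm: grip there.
- forceps: Straight steel forceps lying on their edge, tips slightly apart (stiff: they do not close in a light grip); 141 mm long along x, joined heel at -x, tips at +x; 30 g. Origin: under the middle of the length. At x = -4 to +30 mm the two ribbed arms are parallel, 15 mm wide over both (y) and 9 mm high: grip there.
- specimen_pot: Wide translucent specimen pot with a white ribbed screw lid, upright; 62 mm high; lid 56 mm diameter from z = 48 to 62 mm, body 47 (foot) to 52 mm diameter; about 50 g. Origin: centre of the underside.
- vial: Small glass vial with a white ribbed screw cap, upright; 58 mm high; cap 28 mm diameter from z = 44 to 58 mm, body 25 mm diameter; about 30 g. Origin: centre of the underside.
- slide_box: Grey oblong microscope-slide box, shut (one rigid piece), with a paper panel on top; 44 (x) x 84 (y) x 36 (z) mm; about 90 g. Origin: centre of the underside.
- needle: Dissecting needle, not part of the kits: thin wooden handle (8 mm thick, 90 mm long, at -x) with a steel needle, lying along x, 148 mm over all. Origin: underside, near the middle. Stays where it is.
- petri_dish: Shallow petri dish with clear lid and white bottom, not part of the kits: 90 mm diameter, 16 mm high. Origin: centre of the underside. Stays where it is.
- amber_bottle: Amber glass bottle with a black cap, not part of the kits: 44 mm diameter, 90 mm high, 150 g, upright. Origin: centre of the underside. Stays where it is.
Mind the look-alikes: they are no part of the job. Of the things shaped like the scissors, the steel one is meant. Several things have the shape of the vial; the one meant has the colours described above.

How it is judged:
By the outcome, as a careful person would: the job done as asked, in the order asked, and still so for the second after the job is handed in, with the robot touching nothing.
It also fails if it takes over 125 s, if anything falls off the work surface, if the arm or the gripper's body presses on something with over 40 N, if the wrist force passes 120 N, or if a joint passes its speed limit or range.

## Robot

A 7-joint arm with a two-finger parallel gripper is mounted at the origin on the work surface. World frame = base frame: x ahead of the robot, y to its left, z up, the work surface at z = 0. Lengths are in m, angles in degrees, forces in N, time in s.
With the tool pointing down it reaches from about 0.425 to 0.875 m from the base axis. Payload 4.7 kg.
Tool frame: the origin (TCP) lies at the very end of the fingers, on their centre line; the grasp point (between the pads) lies 19 mm behind it (pinch_z is the distance from the TCP to the grasp point, in m); z points along the fingers, y is the direction in which the jaws open and shut (so a half turn about z gives the same grasp; the last joint's range is limited). The gripper opens to 87 mm and grips with 3 to 60 N. Pads are 19 mm wide; open, the fingers measure 117 mm over their backs; the gripper's body (75 mm by 190 mm) begins 51 mm behind the grasp point.
Start: joints at [-69.322, 18.392, -4.016, 83.108, 1.295, 78.541, -3.26], TCP at [0.221, 0.611, 0.223] pointing down, gripper open.
Joint ranges: [-163.93, 163.93], [-17.29, 119.83], [-79.2, 71.16], [3.27, 140.29], [-89.18, 269.18], [5.43, 117.66], [-154.24, 154.24]. Speed limits (degrees/s): [147.25, 147.25, 180, 180, 180, 180, 180].

## Interface

Orientations are given as [roll, pitch, yaw] about the fixed x, y, z axes, in that order (R = Rz(yaw) Ry(pitch) Rx(roll)).
In Python, from cell import get_obs, read_camera, camera_params, sign_off, pinch_z gives the robot as it stands.
- The arm moves only by the shell command python3 -m handwheel 'ROWS' [FORCE]. ROWS is JSON, a list of rows, each a list of 5 numbers: the finger opening in m, from 0 to 0.087, then the shift along the tool's x, y, z in m, then the turn about the tool's z in rad. In form: [[jaw, tx, ty, tz, twist], ...]. A call has 1 to 20 rows; each row is the pose to reach, as a shift and turn from the pose commanded when the call began, along the tool's axes at that moment; what a row does not reach only later rows make up. A row lasts 1/10 s, in which the tool goes at most 50 mm and 8.59 degrees, less where a joint would pass 70% of its speed; a pose out of reach is approached as far as the arm can. A call with a gripper value outside its range is refused whole. The fingers move at their own pace and stop on an object; FORCE is the grip in N (left out, the last holds). Time passes only in rows, so rows that repeat a pose let the fingers close. It gives the time, the measured TCP pose, the force and the opening at its end, in the units of the state.
- get_obs(): the state, without advancing time (a new reading comes with each control period).
- read_camera(name): name is "scene" or "side" or "wrist"; returns the picture (480x640x3 uint8, blue, green, red); there is no depth.
- camera_params(name): a dict with "camera_matrix" (3x3 intrinsics, pixels), "R" (3x3) and "t" (3): a world point X has camera coordinates R X + t. Camera axes: x right, y down, z forward; pixel columns grow to the right and rows downward; lengths in m; the calibration is good to about 2 mm. A picture is of the moment at which its call begins: read the wrist's pose just before it. camera_params takes no time and is no camera call; for the wrist camera it gives the pose at the moment of the call.
- sign_off(): hands the job in, once; it reports no verdict.
The state is a dict: "time_s": time; "qpos": joint angles; "joint_velocities": joint speeds; "effort": joint torques, N m; "tool_pos": TCP position; "tool_rot": TCP orientation; "force": force on the tool from outside, world axes, zero at the start; "wrist_torque": the same for the moment, N m; "grip_width": finger opening in m.
Only numpy, scipy, OpenCV 4.12 (cv2) and the standard library are available. Lean on these libraries where they do the work, as an engineer would, in place of code of your own. Each camera call takes 0.05 s, during which the arm holds its last target.

## Working session

There is one attempt and no reset: what is moved stays moved. The work goes in short steps, Python scripts to look and compute and a shell command to move; the robot and the scene stay as the last step left them, time stands still between calls to the robot, and variables do not carry over. Pictures are saved under pics/ and viewed, and the job is handed in when it is done.

```bash
ls; mkdir -p pics
python3 - <<'E'
from cell import *
import cv2
o=get_obs();print({k:o[k] for k in o if k in('time_s','tool_pos','tool_rot','grip_width','force')},pinch_z)
for n in("scene","side","wrist"):
    cv2.imwrite(f"pics/{n}0.png",read_camera(n));p=camera_params(n);print(n,p)
E
```

```text
pics
{'time_s': 0.0, 'tool_pos': array([0.22077356, 0.61075533, 0.22146996]), 'tool_rot': array([-1.79889551e+02,  6.42019336e-03,  1.60131190e+02]), 'force': array([-0.65452047,  0.45697229, -0.3624905 ]), 'grip_width': 0.08701715054770658} 0.0187
scene {'camera_matrix': array([[624.37615541,   0.        , 314.50873651],
       [  0.        , 624.37615541, 251.97454178],
       [  0.        ,   0.        ,   1.        ]]), 'R': array([[-0.48794545,  0.87285482,  0.00580586],
       [ 0.62617647,  0.3546652 , -0.69434547],
       [-0.60812192, -0.33516722, -0.71961841]]), 't': array([ 0.17564961, -0.3137506 ,  1.61557902])}
side {'camera_matrix': array([[512.45026161,   0.        , 325.0808767 ],
       [  0.        , 512.45026161, 239.56281332],
       [  0.        ,   0.        ,   1.        ]]), 'R': array([[ 0.97602049, -0.21716318,  0.01497153],
       [-0.14806968, -0.7127527 , -0.68560846],
       [ 0.15955991,  0.66695108, -0.72781653]]), 't': array([-0.45955637,  0.15669488,  0.91119453])}
wrist {'camera_matrix': array([[366.8666476 ,   0.        , 319.96816736],
       [  0.        , 366.8666476 , 233.77384741],
       [  0.        ,   0.        ,   1.        ]]), 'R': array([[ 0.33979365,  0.94049893, -0.00143013],
       [ 0.89927055, -0.32445218,  0.29333131],
       [ 0.27541377, -0.10095819, -0.95600978]]), 't': array([-0.6487764 , -0.03554437,  0.39206595])}
```

View pics/scene0.png

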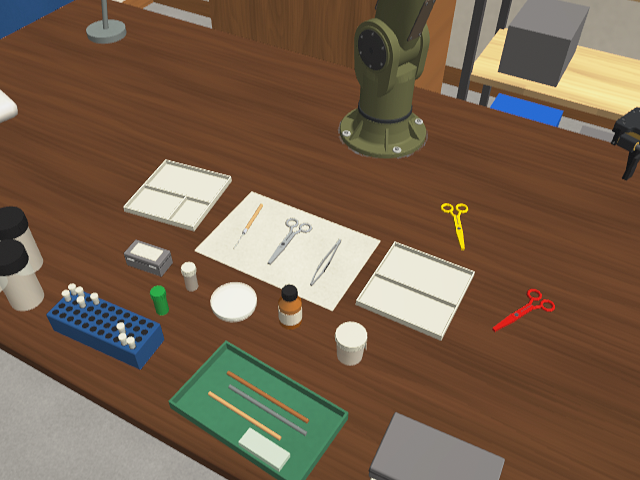

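View pics/side0.png

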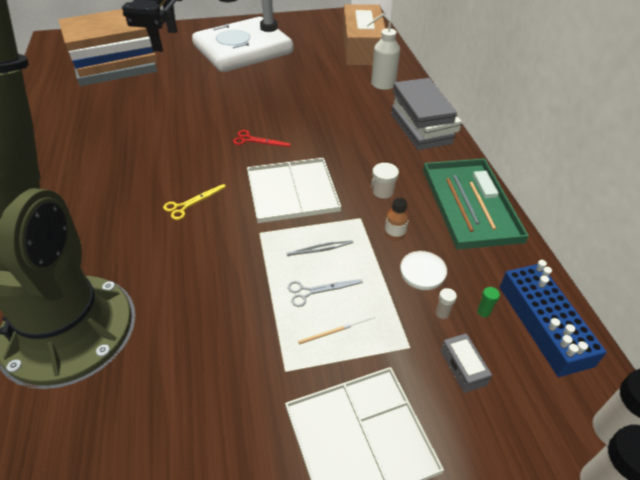

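View pics/wrist0.png

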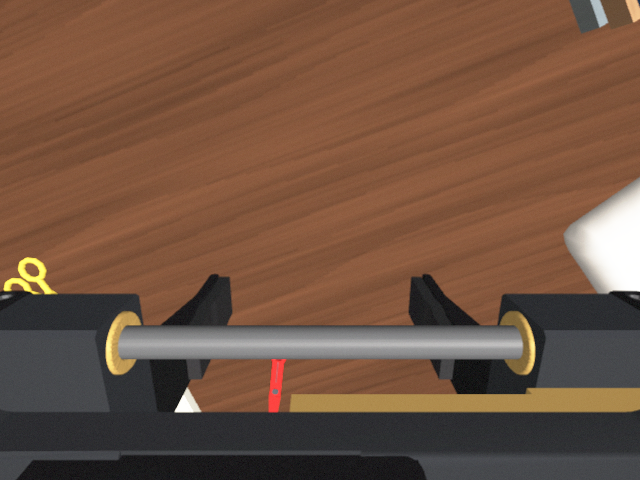

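The scene picture shows the three-bay tray at (178,193) and the two-bay tray at (415,290). Steel scissors are at (290,240), forceps at (326,262), slide box at (148,257) and pot at (351,343). Yellow scissors (455,225) and red scissors (525,310) are look-alikes. For the vial there is a white-capped glass one at (190,277) and a green one at (160,300). I'll check enlarged crops.

Run:
```python
import cv2,numpy as np
a=cv2.imread("pics/scene0.png");b=cv2.imread("pics/side0.png")
def c(im,x0,y0,x1,y1,n,k):
    cv2.imwrite(n,cv2.resize(im[y0:y1,x0:x1],None,fx=k,fy=k,interpolation=cv2.INTER_CUBIC))
c(a,110,150,310,300,"pics/ca.png",4)
c(a,225,190,485,375,"pics/cb.png",3)
c(b,240,150,440,300,"pics/cc.png",4)
c(b,275,280,505,480,"pics/cd.png",3)
```

```text
(no output)
```

View pics/ca.png

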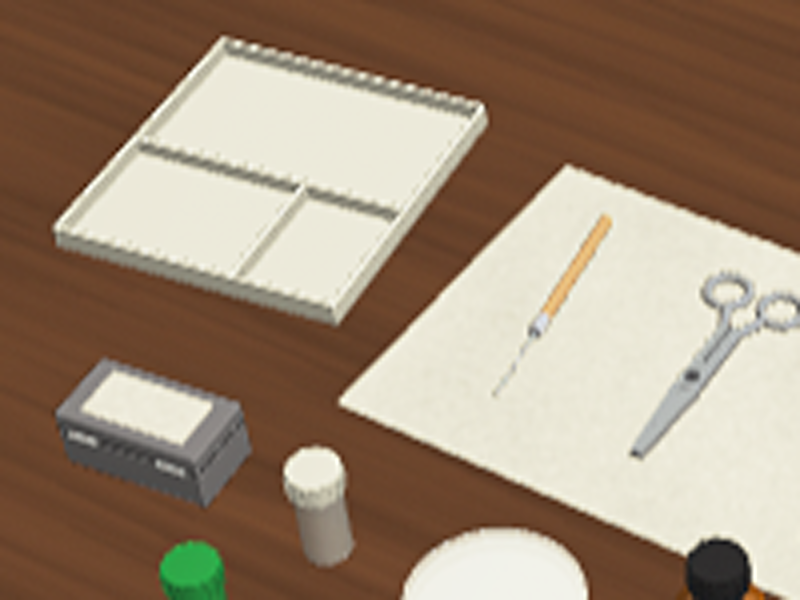

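View pics/cb.png

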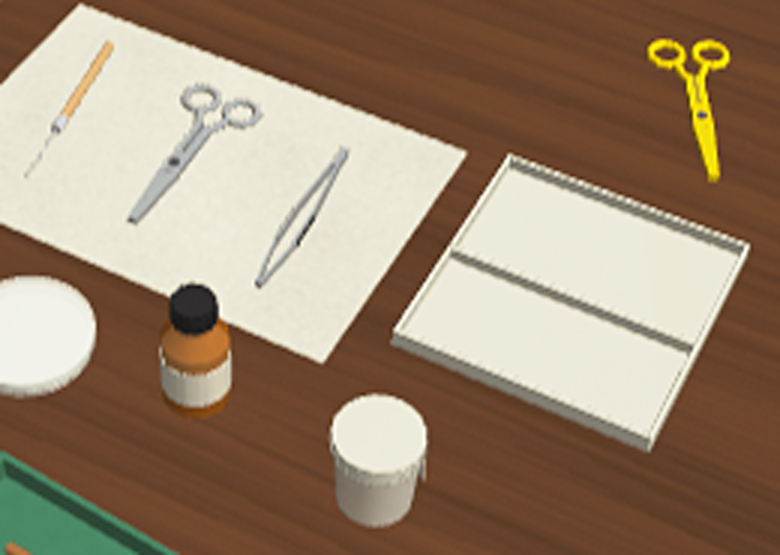

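View pics/cc.png

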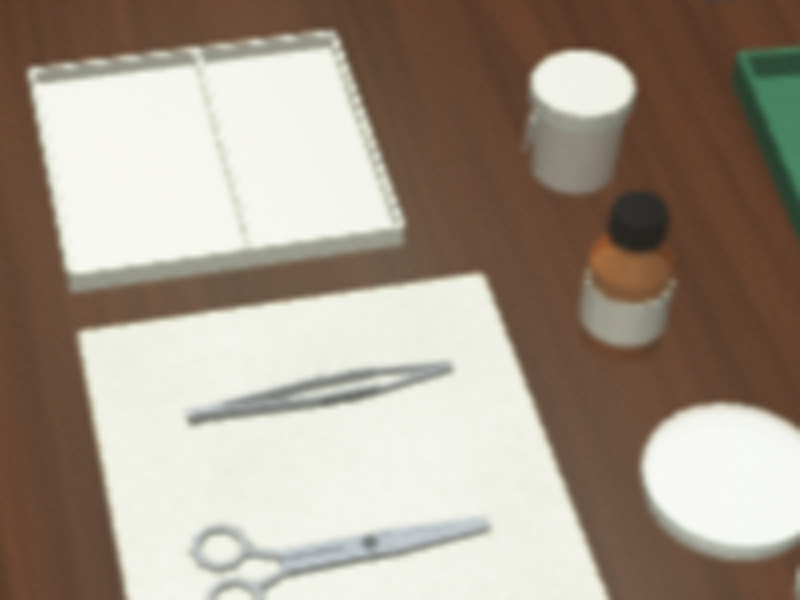

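View pics/cd.png

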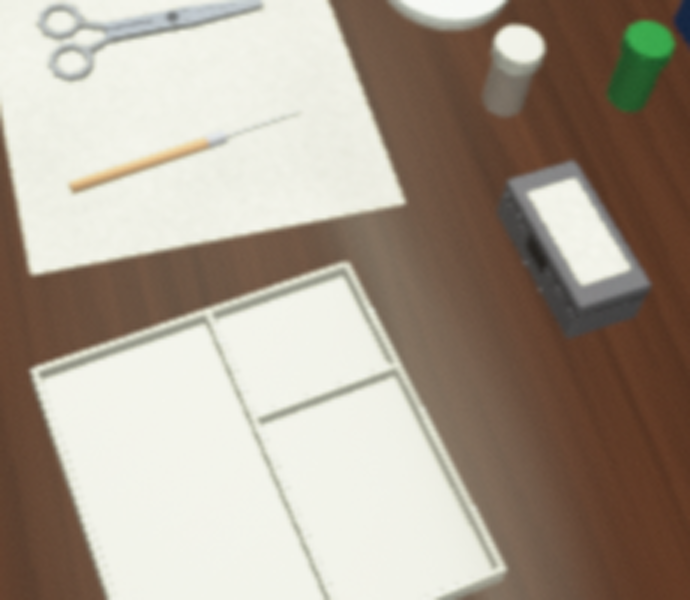

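The crops confirm the vial: white cap and clear grey body at scene (190,277), while the other is green. The steel scissors lie on the mat. Next I turn these pixels into positions.

```bash
cat > h.py <<'E'
import numpy as np,cv2
from cell import *
def ray(n,uv,z,p=None):
    p=p or camera_params(n);K=p['camera_matrix'];R=np.array(p['R']);t=np.array(p['t'])
    uv=np.atleast_2d(np.array(uv,float))
    d=(np.linalg.inv(K)@np.c_[uv,np.ones(len(uv))].T).T@R
    c=-R.T@t
    return c+d*((z-c[2])/d[:,2])[:,None]
def un(pts,k,ox,oy): 
    a=np.array(pts,float);return (a+.5)/k-.5+np.array([ox,oy])
def move(dest,yaw=None,z=None):
    "shift in tool axes from present measured pose to dest xyz / yaw deg"
    from scipy.spatial.transform import Rotation as Ro
    o=get_obs();R=Ro.from_euler('xyz',o['tool_rot'],degrees=True).as_matrix()
    d=R.T@(np.array(dest)-o['tool_pos'])
    y0=o['tool_rot'][2]
    s=f"shift {np.round(d,4)}"
    if yaw is not None:
        dy=-((yaw-y0+90)%180-90); s+=f" twist(tool z down) {np.radians(dy):.3f} rad ({dy:.1f} deg)"
    print(s)
E
python3 - <<'E'
from h import *
np.set_printoptions(precision=4,suppress=True)
S=lambda p:un(p,3,225,190); A=lambda p:un(p,4,110,150); C=lambda p:un(p,4,240,150); D=lambda p:un(p,3,275,280)
def show(n,a,b,z):
    pa=ray("scene",a,z);pb=ray("side",b,z);print(n);print(np.c_[pa[:,:2],pb[:,:2]] if len(pa)==len(pb) else (pa,pb))
show("two",S([(510,157),(748,245),(650,440),(394,333)]),C([(70,275),(30,72),(335,32),(402,228)]),.014)
show("three",A([(222,40),(487,107),(335,310)]),np.r_[D([(504,570)])*np.nan,D([(33,370),(348,264)])],.014)
print("three far corner side",ray("side",D([(504,570)]),.014),"scene",ray("scene",A([(55,232)]),.014))
show("sc tip pivot r1 r2",S([(132,220),(174,161),(200,101),(240,113)]),np.r_[C([(490,522),(371,541)]),D([(71,62)]),C([(218,548)])],.004)
show("forceps heel tip",S([(344,150),(261,284)]),C([(190,417),(450,367)]),.006)
show("pot",S([(379,436)]),C([(583,85)]),.062)
show("vial",A([(314,470)]),D([(519,44)]),.058)
show("box",A([(107,360),(245,403),(205,472),(57,412)]),D([(573,304),(510,183),(575,163),(648,285)]),.036)
show("needle tip,end",A([(494,394),(605,216)]),D([(299,113),(73,187)]),.004)
show("bottle",S([(194,305)]),C([(639,215)]),.088)
show("petri",S([(35,333)]),C([(727,472)]),.016)
show("green",un([(192,562)],4,110,150),D([(648,40)]),.058)
E
```

```text
two
[[0.3704 0.1989 0.3658 0.1935]
 [0.368  0.3722 0.3647 0.3678]
 [0.552  0.3736 0.5486 0.3694]
 [0.5533 0.1995 0.5473 0.1934]]
three
[[ 0.3865 -0.3974     nan     nan]
 [ 0.3603 -0.2228  0.3564 -0.2282]
 [ 0.5425 -0.1962  0.5369 -0.2036]]
three far corner side [[ 0.5608 -0.3761  0.014 ]] scene [[ 0.5685 -0.3687  0.014 ]]
sc tip pivot r1 r2
[[ 0.5444 -0.0049  0.5426 -0.0067]
 [ 0.4816 -0.0094  0.4837 -0.0062]
 [ 0.4195 -0.0248  0.4133 -0.0288]
 [ 0.4161  0.0068  0.4114  0.0047]]
forceps heel tip
[[0.4144 0.0909 0.4121 0.0881]
 [0.553  0.1014 0.549  0.0948]]
pot
[[0.6635 0.242  0.6583 0.2356]]
vial
[[ 0.6713 -0.1048  0.6667 -0.1097]]
box
[[ 0.6472 -0.259   0.6402 -0.2623]
 [ 0.6367 -0.1782  0.6353 -0.1855]
 [ 0.684  -0.1656  0.6764 -0.1808]
 [ 0.6883 -0.2564  0.684  -0.2604]]
needle tip,end
[[ 0.545  -0.0926  0.5414 -0.0948]
 [ 0.3978 -0.1177  0.3981 -0.1173]]
bottle
[[0.6494 0.1095 0.6435 0.1024]]
petri
[[ 0.6679  0.0002  0.6607 -0.0095]]
green
[[ 0.7458 -0.1187  0.7425 -0.1227]]
```

Run:
```python
from h import *
np.set_printoptions(precision=4,suppress=True)
from scipy.spatial.transform import Rotation as Ro
p=camera_params("wrist");o=get_obs();R=Ro.from_euler('xyz',o['tool_rot'],degrees=True).as_matrix()
c=-p['R'].T@p['t'];print("cam in tool",R.T@(c-o['tool_pos']),"axis",R.T@p['R'][2])
for z in(0,.1,.2):
  q=p['R']@(o['tool_pos']+R@[0,0,z])+p['t'];q=p['camera_matrix']@q;print(z,q[:2]/q[2])
print("corners tool frame on table")
for uv in([0,0],[639,0],[320,234],[320,280],[320,400]):
  print(uv,R.T@(ray("wrist",uv,0)[0]-o['tool_pos']))
move([.466,-.009,.2],182)
```

```text
cam in tool [ 0.0811 -0.0005 -0.1626] axis [-0.2933  0.      0.956 ]
0 [320.9685 294.8965]
0.1 [320.6167 234.4871]
0.2 [320.4465 205.2588]
corners tool frame on table
[0, 0] [ 0.1875 -0.2941  0.2221]
[639, 0] [0.1872 0.2916 0.2213]
[320, 234] [-0.037  -0.0004  0.2217]
[320, 280] [-0.0919 -0.0004  0.2217]
[320, 400] [-0.2581 -0.0004  0.2217]
shift [-0.4412 -0.4997  0.0225] twist(tool z down) -0.382 rad (-21.9 deg)
```

Run:
```python
from h import *
move([.46,.2,.24],182)
```

```text
shift [-0.3646 -0.3052 -0.0178] twist(tool z down) -0.382 rad (-21.9 deg)
```

```bash
python3 -m handwheel '[[0.087,-0.10,-0.085,-0.018,-0.1],[0.06,-0.2,-0.17,-0.018,-0.2],[0.05,-0.365,-0.305,-0.018,-0.38],[0.05,-0.365,-0.305,-0.018,-0.38],[0.05,-0.365,-0.305,-0.018,-0.38],[0.05,-0.365,-0.305,-0.018,-0.38],[0.05,-0.365,-0.305,-0.018,-0.38],[0.05,-0.365,-0.305,-0.018,-0.38],[0.05,-0.365,-0.305,-0.018,-0.38],[0.05,-0.365,-0.305,-0.018,-0.38],[0.05,-0.365,-0.305,-0.018,-0.38],[0.05,-0.365,-0.305,-0.018,-0.38],[0.05,-0.365,-0.305,-0.018,-0.38],[0.05,-0.365,-0.305,-0.018,-0.38],[0.05,-0.365,-0.305,-0.018,-0.38]]'
python3 - <<'E'
from h import *
print(get_obs()['qpos'],get_obs()['joint_velocities'])
p=camera_params("wrist");im=read_camera("wrist");cv2.imwrite("pics/w1.png",im);np.savez("w1.npz",**p)
E
```

```text
time_s: 1.65
tool_pos: [0.46, 0.2015, 0.2405]
tool_rot: [-180.0, -0.0, -178.0]
force: [-0.1, 0.8, 0.1]
grip_width: 0.05
[-40.34298644  -0.46457731  13.62676165 102.61623481   0.10879718
  77.84485635  65.29564162] [ 0.19596797 -0.05305086  0.42400272 -0.0770973  -0.02295967 -0.03297282
  0.03173766]
```

View pics/w1.png

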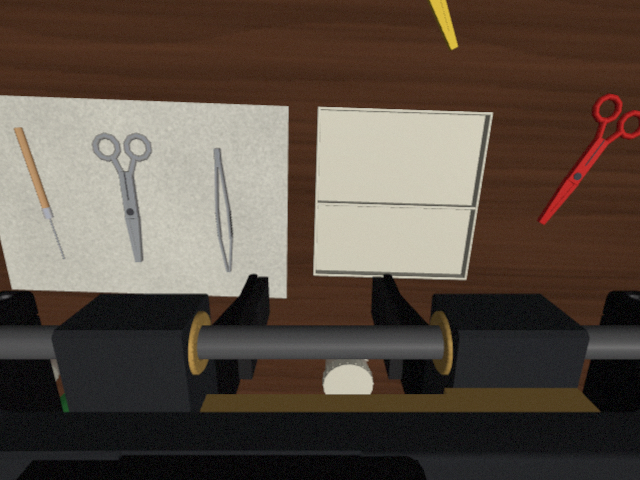

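This view from above shows the scissors at (130,195), forceps at (224,210), and the two-bay tray with corners near (318,107), (492,112), (467,279) and (313,276).

Run:
```python
from h import *
im=cv2.imread("pics/w1.png")
cv2.imwrite("pics/w1a.png",cv2.resize(im[120:290,80:260],None,fx=4,fy=3.5,interpolation=cv2.INTER_CUBIC))
cv2.imwrite("pics/w1b.png",cv2.resize(im[95:290,300:500],None,fx=3,fy=3,interpolation=cv2.INTER_CUBIC))
np.set_printoptions(precision=4,suppress=True)
p=dict(np.load("w1.npz"))
g=cv2.cvtColor(im,cv2.COLOR_BGR2GRAY)
# dark-on-mat masks
for nm,(x0,y0,x1,y1) in dict(scis=(85,125,165,270),forc=(200,140,245,280)).items():
    m=(g[y0:y1,x0:x1]<140).astype(np.uint8)
    n,l,s,c=cv2.connectedComponentsWithStats(m);k=1+np.argmax(s[1:,4])
    ys,xs=np.where(l==k);P=ray("wrist",np.c_[xs+x0,ys+y0],.004,p)[:,:2]
    print(nm,s[k],'x range',P[:,0].min(),P[:,0].max())
    # midlines by x slices
    for a in np.arange(P[:,0].min(),P[:,0].max(),.012):
        q=P[(P[:,0]>=a)&(P[:,0]<a+.012)];print(' %.4f  y %.4f..%.4f mid %.4f'%(a+.006,q[:,1].min(),q[:,1].max(),(q[:,1].min()+q[:,1].max())/2))
```

```text
scis [   7    8   60  129 1486] x range 0.3973825725467004 0.5416377212089347
 0.4034  y -0.0408..0.0196 mid -0.0106
 0.4154  y -0.0421..0.0199 mid -0.0111
 0.4274  y -0.0383..0.0159 mid -0.0112
 0.4394  y -0.0207..-0.0004 mid -0.0106
 0.4514  y -0.0171..-0.0014 mid -0.0092
 0.4634  y -0.0173..-0.0010 mid -0.0092
 0.4754  y -0.0164..-0.0008 mid -0.0086
 0.4874  y -0.0159..-0.0001 mid -0.0080
 0.4994  y -0.0131..-0.0004 mid -0.0068
 0.5114  y -0.0121..-0.0008 mid -0.0064
 0.5234  y -0.0101..-0.0016 mid -0.0059
 0.5354  y -0.0079..-0.0020 mid -0.0050
 0.5474  y -0.0055..-0.0044 mid -0.0049
forc [ 14   8  19 124 704] x range 0.40967757511876973 0.5506251314007083
 0.4157  y 0.0866..0.0938 mid 0.0902
 0.4277  y 0.0868..0.0946 mid 0.0907
 0.4397  y 0.0873..0.0963 mid 0.0918
 0.4517  y 0.0868..0.0980 mid 0.0924
 0.4637  y 0.0862..0.0996 mid 0.0929
 0.4757  y 0.0856..0.1014 mid 0.0935
 0.4877  y 0.0853..0.1022 mid 0.0938
 0.4997  y 0.0867..0.1029 mid 0.0948
 0.5117  y 0.0867..0.1026 mid 0.0946
 0.5237  y 0.0895..0.1021 mid 0.0958
 0.5357  y 0.0914..0.1006 mid 0.0960
 0.5477  y 0.0932..0.1002 mid 0.0967
```

View pics/w1b.png

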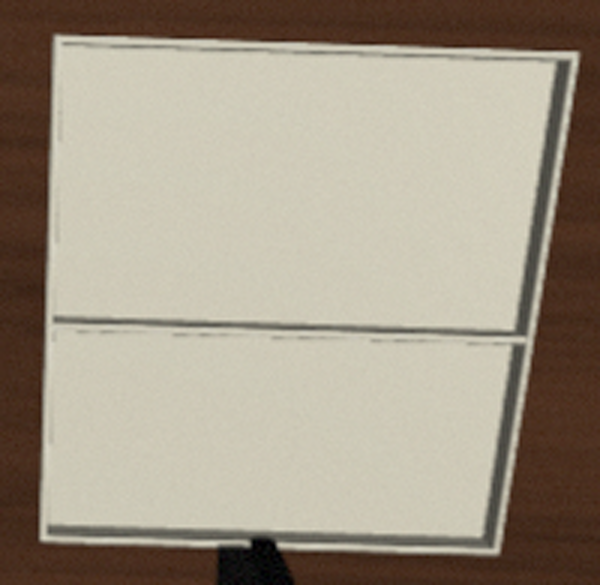

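Run:
```python
from h import *
np.set_printoptions(precision=4,suppress=True)
p=dict(np.load("w1.npz"))
q=ray("wrist",un([(55,35),(578,53),(498,553),(40,541)],3,300,95),.014,p);print(q,q.mean(0))
print("pot",ray("wrist",(348,381),.062,p))
move([.4615,-.0092,.06],-177.5)
```

```text
[[0.3645 0.1958 0.014 ]
 [0.364  0.3715 0.014 ]
 [0.5465 0.3724 0.014 ]
 [0.5478 0.1963 0.014 ]] [0.4557 0.284  0.014 ]
pot [[0.6528 0.2392 0.062 ]]
shift [ 0.006  -0.2104  0.1805] twist(tool z down) -0.008 rad (-0.5 deg)
```

```bash
python3 -m handwheel '[[0.04,0.006,-0.21,0.0,-0.01],[0.04,0.006,-0.21,0.0,-0.01],[0.04,0.006,-0.21,0.0,-0.01],[0.04,0.006,-0.21,0.05,-0.01],[0.04,0.006,-0.21,0.1,-0.01],[0.04,0.006,-0.21,0.15,-0.01],[0.04,0.006,-0.21,0.18,-0.01],[0.04,0.006,-0.21,0.2,-0.01],[0.04,0.006,-0.21,0.2,-0.01]]' 10
python3 - <<'E'
from h import *
move([.4615,-.0092,.003],-177.5)
cv2.imwrite("pics/w2.png",read_camera("wrist"))
E
```

```text
time_s: 2.6
tool_pos: [0.4584, -0.0098, 0.0375]
tool_rot: [-179.9, -0.4, -177.5]
force: [-0.8, 0.3, -0.3]
grip_width: 0.04
shift [-0.0034  0.0005  0.0345] twist(tool z down) -0.000 rad (-0.0 deg)
```

View pics/w2.png

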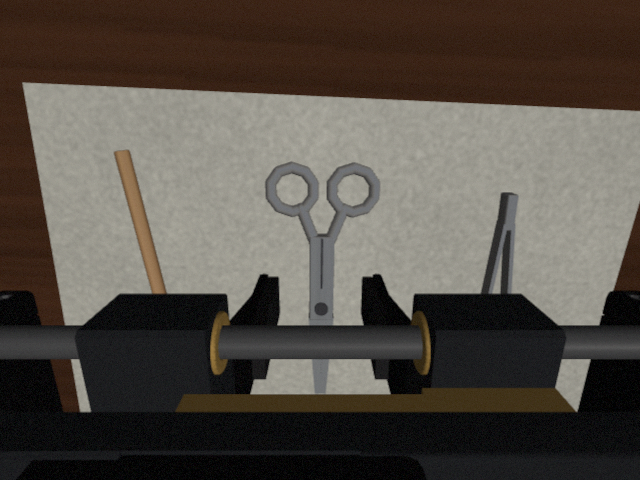

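The scissors sit centred between the fingers (shank at column 321). I descend, close and lift.

```bash
python3 -m handwheel '[[0.04,-0.003,0,0.015,0],[0.04,-0.003,0,0.025,0],[0.04,-0.003,0,0.034,0],[0.04,-0.003,0,0.034,0],[0.008,-0.003,0,0.034,0],[0.008,-0.003,0,0.034,0],[0.008,-0.003,0,0.034,0],[0.008,-0.003,0,0.034,0],[0.008,-0.003,0,0.034,0]]' 20
```

```text
time_s: 3.55
tool_pos: [0.4649, -0.0094, 0.0073]
tool_rot: [180.0, 0.0, -177.5]
force: [-3.2, 0.5, 10.3]
grip_width: 0.0109
```

```bash
python3 -m handwheel '[[0.008,0,0,0,0],[0.008,0,0,0,0]]'
python3 - <<'E'
from h import *
im=read_camera("wrist");cv2.imwrite("pics/w3.png",im[200:330,200:440].repeat(3,0).repeat(3,1))
E
```

```text
time_s: 3.75
tool_pos: [0.4652, -0.0095, 0.0074]
tool_rot: [180.0, 0.1, -177.5]
force: [-1.5, -0.3, 5.7]
grip_width: 0.0083
```

View pics/w3.png

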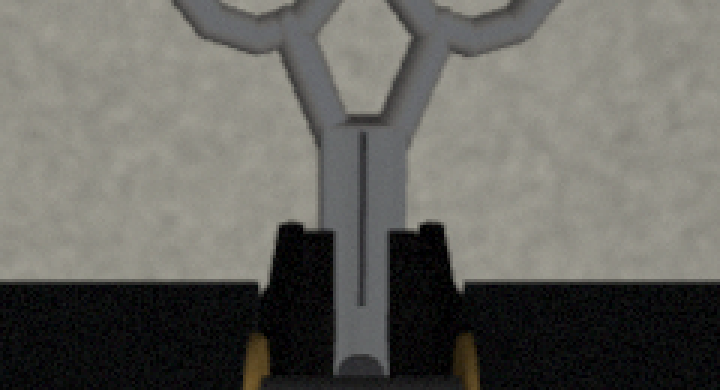

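The fingers closed on top of the scissors because the previous descent had not settled, so the tip stayed at z = 7 mm. I open, go 4 mm deeper and close again.

```bash
python3 -m handwheel '[[0.04,0,0,-0.006,0],[0.04,0,0,-0.006,0],[0.04,0,0,-0.006,0],[0.04,0,0,-0.006,0],[0.04,0,0,0,0],[0.04,0,0,0.004,0],[0.04,0,0,0.004,0],[0.04,0,0,0.004,0]]' 20;  python3 -m handwheel '[[0.01,0,0,0,0],[0.01,0,0,0,0],[0.01,0,0,0,0],[0.01,0,0,0,0],[0.01,0,0,0,0]]' 20
```

```text
time_s: 4.6
tool_pos: [0.4643, -0.0096, 0.0022]
tool_rot: [-180.0, -0.0, -177.5]
force: [0.7, -0.5, 0.8]
grip_width: 0.0396
time_s: 5.1
tool_pos: [0.4646, -0.0095, 0.0026]
tool_rot: [180.0, 0.0, -177.5]
force: [-0.3, 0.1, 0.6]
grip_width: 0.0135
```

Run:
```python
from h import *
move([.4145,.289,.15]);move([.4145,.289,.0065])
```

```text
shift [ 0.0371  0.3004 -0.1473]
shift [ 0.0372  0.3004 -0.0038]
```

```bash
python3 -m handwheel '[[0.01,0,0,-0.03,0],[0.01,0,0,-0.07,0],[0.01,0,0,-0.11,0],[0.01,0,0.03,-0.147,0.1],[0.01,0.01,0.07,-0.147,0.25],[0.01,0.015,0.115,-0.147,0.4],[0.01,0.02,0.16,-0.147,0.55],[0.01,0.025,0.205,-0.147,0.7],[0.01,0.03,0.25,-0.147,0.85],[0.01,0.035,0.29,-0.147,1.0],[0.01,0.037,0.3,-0.147,1.15],[0.01,0.037,0.3,-0.147,1.3],[0.01,0.037,0.3,-0.147,1.45],[0.01,0.037,0.3,-0.147,1.609],[0.01,0.037,0.3,-0.147,1.609],[0.01,0.037,0.3,-0.147,1.609],[0.01,0.037,0.3,-0.147,1.609]]' 20
python3 - <<'E'
from h import *
move([.4145,.289,.0065],90.3)
cv2.imwrite("pics/w4.png",read_camera("wrist"))
E
```

```text
time_s: 6.8
tool_pos: [0.4145, 0.2885, 0.1494]
tool_rot: [-180.0, 0.0, 90.4]
force: [-0.0, 0.7, 0.2]
grip_width: 0.0137
shift [0.0005 0.     0.1429] twist(tool z down) 0.002 rad (0.1 deg)
```

View pics/w4.png

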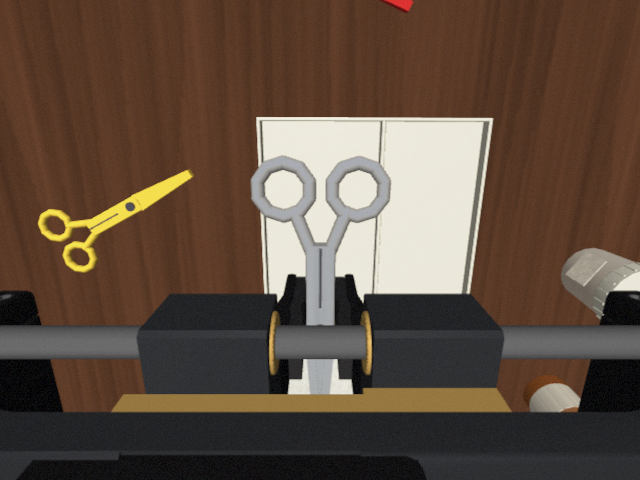

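The scissors are held level over the long bay, rings at (283,188) and (358,188). I lower and release.

```bash
python3 -m handwheel '[[0.01,0,0,0.04,0],[0.01,0,0,0.08,0],[0.01,0,0,0.11,0],[0.01,0,0,0.125,0],[0.01,0,0,0.135,0],[0.01,0,0,0.141,0],[0.01,0,0,0.143,0],[0.01,0,0,0.143,0],[0.01,0,0,0.143,0]]' 20;  python3 -m handwheel '[[0.03,0,0,0,0],[0.03,0,0,0,0],[0.03,0,0,0,0],[0.03,0,0,-0.02,0],[0.03,0,0,-0.06,0],[0.03,0,0,-0.11,0],[0.05,0,0,-0.16,0],[0.07,0,0,-0.2,0],[0.07,0,0,-0.2,0],[0.07,0,0,-0.2,0]]' 20
python3 - <<'E'
from h import *
cv2.imwrite("pics/w5.png",read_camera("wrist"))
move([.657,.2395,.12],90)
E
```

```text
time_s: 7.75
tool_pos: [0.4152, 0.2891, 0.0075]
tool_rot: [179.9, -0.1, 90.3]
force: [0.8, 0.3, -0.5]
grip_width: 0.0135
time_s: 8.75
tool_pos: [0.415, 0.2889, 0.2076]
tool_rot: [179.9, -0.1, 90.3]
force: [-0.5, -0.5, -0.0]
grip_width: 0.0541
shift [-0.0501  0.2425  0.086 ] twist(tool z down) 0.005 rad (0.3 deg)
```

View pics/w5.png

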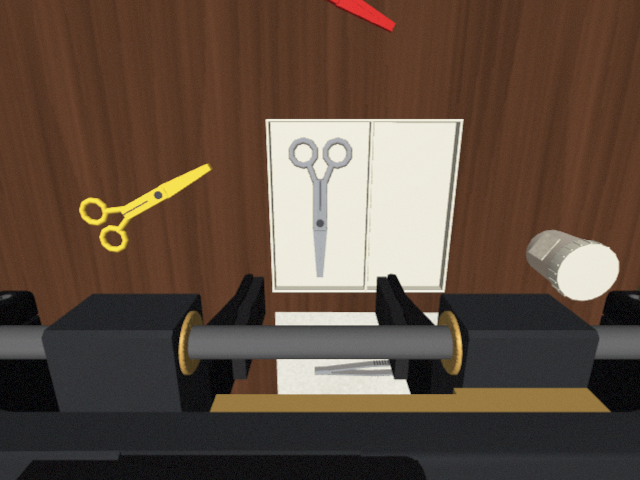

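The scissors lie in the long bay at (320,205). Next is the pot: lid centre near (588,272).

```bash
python3 -m handwheel '[[0.087,-0.01,0.05,0,0],[0.087,-0.02,0.1,0.0,0],[0.087,-0.03,0.15,0.02,0],[0.087,-0.04,0.2,0.04,0],[0.087,-0.05,0.242,0.06,0],[0.087,-0.05,0.242,0.06,0],[0.087,-0.05,0.242,0.06,0],[0.087,-0.05,0.242,0.06,0],[0.087,-0.05,0.242,0.06,0]]'
python3 - <<'E'
from h import *
p=camera_params("wrist");im=read_camera("wrist");cv2.imwrite("pics/w6.png",im);np.savez("w6.npz",**p)
E
```

```text
time_s: 9.7
tool_pos: [0.6557, 0.2414, 0.1476]
tool_rot: [180.0, -0.1, 90.4]
force: [-0.5, 0.7, 0.2]
grip_width: 0.0871
```

View pics/w6.png

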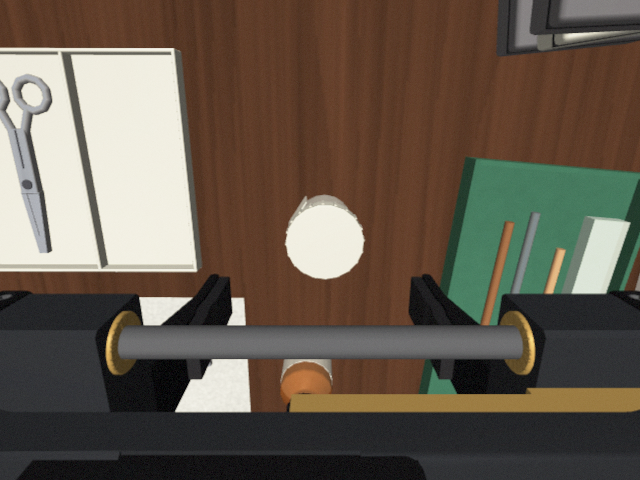

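Run:
```python
from h import *
p=dict(np.load("w6.npz"));q=ray("wrist",(324.5,241),.062,p)[0];print(q)
move([q[0],q[1],.042],90.3)
```

```text
[0.65848547 0.24051987 0.062     ]
shift [-0.0011  0.0025  0.106 ] twist(tool z down) 0.002 rad (0.1 deg)
```

```bash
python3 -m handwheel '[[0.087,-0.001,0.0025,0.03,0],[0.087,-0.001,0.0025,0.06,0],[0.087,-0.001,0.0025,0.09,0],[0.087,-0.001,0.0025,0.106,0],[0.087,-0.001,0.0025,0.106,0],[0.087,-0.001,0.0025,0.106,0],[0.05,-0.001,0.0025,0.106,0],[0.05,-0.001,0.0025,0.106,0],[0.05,-0.001,0.0025,0.106,0],[0.05,-0.001,0.0025,0.106,0],[0.05,-0.001,0.0025,0.106,0]]' 15
python3 - <<'E'
from h import *
move([.505,.284,.13],90.3)
E
```

```text
time_s: 10.85
tool_pos: [0.6595, 0.2388, 0.0408]
tool_rot: [180.0, -0.0, 90.3]
force: [0.2, -0.8, 0.9]
grip_width: 0.0553
shift [ 0.0459 -0.1542 -0.0892] twist(tool z down) -0.000 rad (-0.0 deg)
```

```bash
python3 -m handwheel '[[0.05,0,0,-0.03,0],[0.05,0,0,-0.06,0],[0.05,0.01,-0.03,-0.08,0],[0.05,0.025,-0.07,-0.08,0],[0.05,0.035,-0.11,-0.08,0],[0.05,0.046,-0.145,-0.08,0],[0.05,0.046,-0.154,-0.08,0],[0.05,0.046,-0.154,-0.08,0],[0.05,0.046,-0.154,-0.08,0],[0.05,0.046,-0.154,-0.05,0],[0.05,0.046,-0.154,-0.025,0],[0.05,0.046,-0.154,-0.01,0],[0.05,0.046,-0.154,-0.004,0],[0.05,0.046,-0.154,-0.004,0],[0.05,0.046,-0.154,-0.004,0]]' 15
python3 - <<'E'
from h import *
cv2.imwrite("pics/s7.png",read_camera("side")[120:320,220:460].repeat(3,0).repeat(3,1))
E
```

```text
time_s: 12.35
tool_pos: [0.5065, 0.284, 0.0452]
tool_rot: [179.9, -0.0, 90.2]
force: [-0.4, 0.5, -0.7]
grip_width: 0.0556
```

View pics/s7.png

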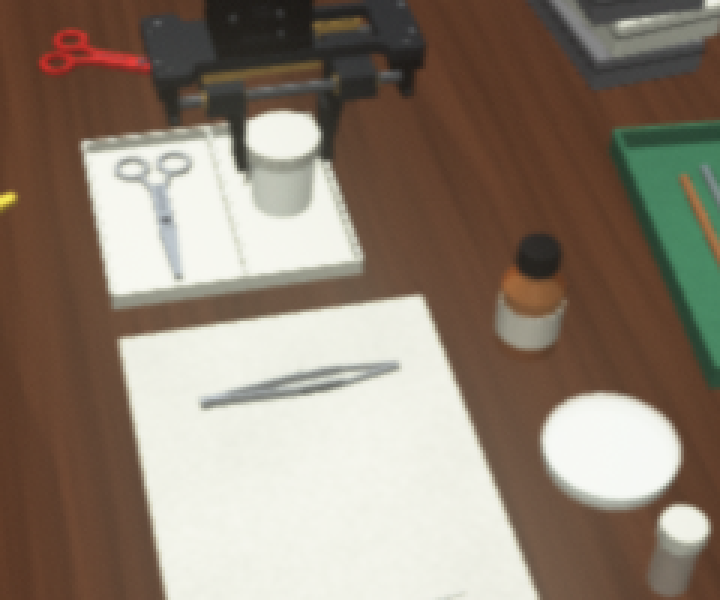

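The pot is in the right bay, upright in the side view. I release it and retreat.

```bash
python3 -m handwheel '[[0.05,0,0,0.001,0],[0.05,0,0,0.001,0],[0.078,0,0,0.001,0],[0.078,0,0,0.001,0],[0.078,0,0,0.001,0],[0.078,0,0,-0.02,0],[0.078,0,0,-0.06,0],[0.07,0,0,-0.1,0],[0.06,0,0,-0.14,0],[0.05,0,0,-0.16,0],[0.04,0,0,-0.16,0],[0.04,0,0,-0.16,0]]' 15
python3 - <<'E'
from h import *
cv2.imwrite("pics/w8.png",read_camera("wrist"))
move([.490,.094,.12],182.8)
E
```

```text
time_s: 13.6
tool_pos: [0.505, 0.284, 0.2044]
tool_rot: [180.0, -0.0, 90.3]
force: [-0.2, -1.0, -0.0]
grip_width: 0.0458
shift [-0.1895 -0.0153  0.0836] twist(tool z down) 1.527 rad (87.5 deg)
```

View pics/w8.png

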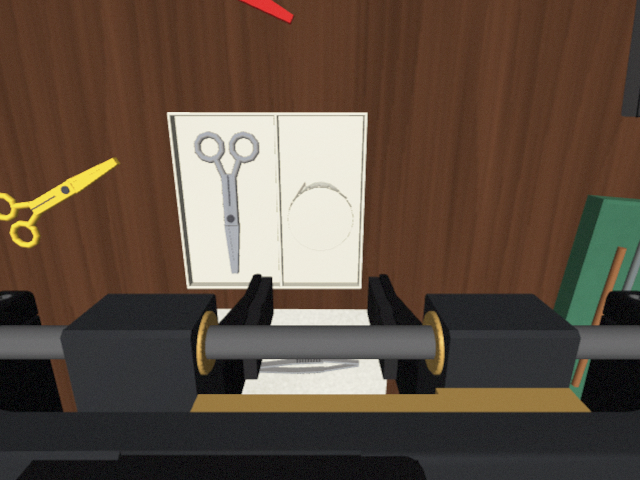

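Pot standing in the other bay at (320,217), scissors untouched. Next, the forceps.

```bash
python3 -m handwheel '[[0.04,-0.03,0,0,-0.15],[0.04,-0.07,-0.005,0,-0.3],[0.04,-0.11,-0.01,0,-0.45],[0.04,-0.15,-0.015,0.02,-0.6],[0.04,-0.19,-0.015,0.04,-0.75],[0.04,-0.19,-0.015,0.08,-0.9],[0.04,-0.19,-0.015,0.1,-1.05],[0.04,-0.19,-0.015,0.1,-1.2],[0.04,-0.19,-0.015,0.1,-1.35],[0.04,-0.19,-0.015,0.1,-1.5],[0.04,-0.19,-0.015,0.1,-1.614],[0.04,-0.19,-0.015,0.1,-1.614],[0.04,-0.19,-0.015,0.1,-1.614],[0.04,-0.19,-0.015,0.1,-1.614]]' 15
python3 - <<'E'
from h import *
p=camera_params("wrist");np.savez("w9.npz",**p);cv2.imwrite("pics/w9.png",read_camera("wrist"))
move([.490,.094,.0035],182.8)
E
```

```text
time_s: 15.05
tool_pos: [0.4906, 0.0938, 0.1039]
tool_rot: [-180.0, -0.1, -177.4]
force: [-0.5, -0.2, -0.8]
grip_width: 0.0398
shift [0.0007 0.0002 0.1006] twist(tool z down) -0.002 rad (-0.1 deg)
```

View pics/w9.png

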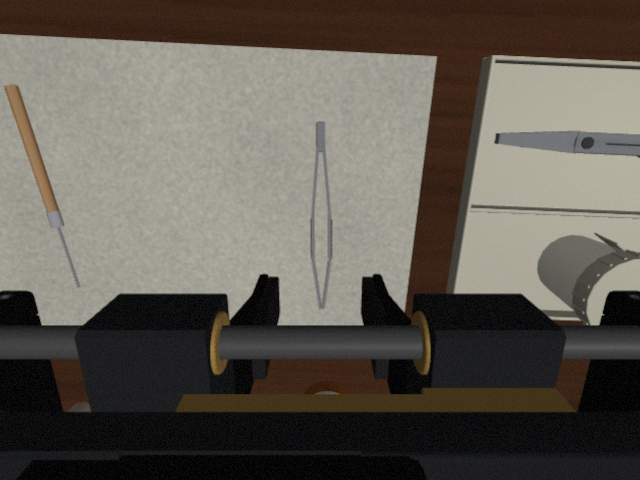

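Run:
```python
from h import *
p=dict(np.load("w9.npz"));print(ray("wrist",[(321,238),(320.5,123),(322,308)],.005,p))
```

```text
[[0.49273298 0.09434813 0.005     ]
 [0.4104568  0.09012755 0.005     ]
 [0.5510137  0.09789144 0.005     ]]
```

```bash
python3 -m handwheel '[[0.04,0,0,0.03,0],[0.04,0,0,0.06,0],[0.04,0,0,0.08,0],[0.04,0,0,0.09,0],[0.04,0,0,0.097,0],[0.04,0,0,0.1005,0],[0.04,0,0,0.1005,0],[0.04,0,0,0.1005,0]]' 12;python3 -m handwheel '[[0.012,0,0,0,0],[0.012,0,0,0,0],[0.012,0,0,0,0],[0.012,0,0,0,0],[0.012,0,0,0,0]]' 12
python3 - <<'E'
from h import *
# dest: forceps origin in bay centre; tray yaw 8.4, forceps tip dir?
cx,cy=.4615-.0415*np.cos(np.radians(8.4)),-.299-.0415*np.sin(np.radians(8.4))
print(cx,cy)
move([cx,cy,.15],98.4)
E
```

```text
time_s: 15.9
tool_pos: [0.4919, 0.0942, 0.0049]
tool_rot: [180.0, 0.1, -177.2]
force: [-0.7, 0.0, 0.8]
grip_width: 0.04
time_s: 16.4
tool_pos: [0.4912, 0.094, 0.0042]
tool_rot: [180.0, 0.0, -177.2]
force: [-0.6, -1.0, 1.2]
grip_width: 0.0145
0.420445198182036 -0.3050624456853401
shift [ 0.0898 -0.3952 -0.1459] twist(tool z down) 1.472 rad (84.4 deg)
```

```bash
python3 -m handwheel '[[0.012,0,0,-0.03,0],[0.012,0,0,-0.07,0],[0.012,0.01,-0.04,-0.11,0],[0.012,0.02,-0.085,-0.16,0.15],[0.012,0.03,-0.13,-0.18,0.3],[0.012,0.04,-0.175,-0.18,0.45],[0.012,0.05,-0.22,-0.18,0.6],[0.012,0.06,-0.265,-0.18,0.75],[0.012,0.07,-0.31,-0.18,0.9],[0.012,0.08,-0.35,-0.18,1.05],[0.012,0.09,-0.395,-0.18,1.2],[0.012,0.09,-0.395,-0.18,1.35],[0.012,0.09,-0.395,-0.18,1.472],[0.012,0.09,-0.395,-0.18,1.472],[0.012,0.09,-0.395,-0.18,1.472],[0.012,0.09,-0.395,-0.18,1.472]]' 12
python3 - <<'E'
from h import *
p=camera_params("wrist");np.savez("w10.npz",**p);cv2.imwrite("pics/w10.png",read_camera("wrist"))
E
```

```text
time_s: 18.0
tool_pos: [0.4204, -0.3045, 0.184]
tool_rot: [180.0, -0.0, 98.6]
force: [0.1, 0.8, -0.9]
grip_width: 0.0146
```

View pics/w10.png

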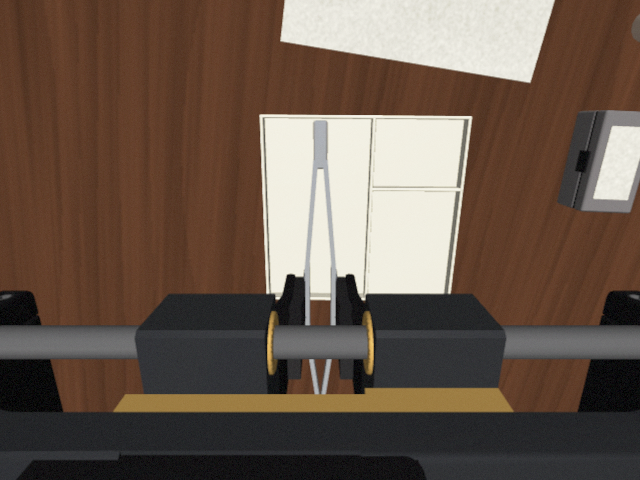

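Forceps held straight (heel at (320,140)); the three-bay tray lies squarely below, corners near (261,116) and (470,117).

Run:
```python
from h import *
np.set_printoptions(precision=4,suppress=True)
im=cv2.imread("pics/w10.png");cv2.imwrite("pics/w10a.png",im[100:310,250:480].repeat(3,0).repeat(3,1))
p=dict(np.load("w10.npz"));print(ray("wrist",[(261,116),(470,117),(452,300),(266,300),(373,118),(369,190)],.014,p))
```

```text
[[ 0.3569 -0.2283  0.014 ]
 [ 0.5355 -0.2021  0.014 ]
 [ 0.5645 -0.3748  0.014 ]
 [ 0.3799 -0.4027  0.014 ]
 [ 0.4528 -0.2154  0.014 ]
 [ 0.4612 -0.2777  0.014 ]]
```

View pics/w10a.png

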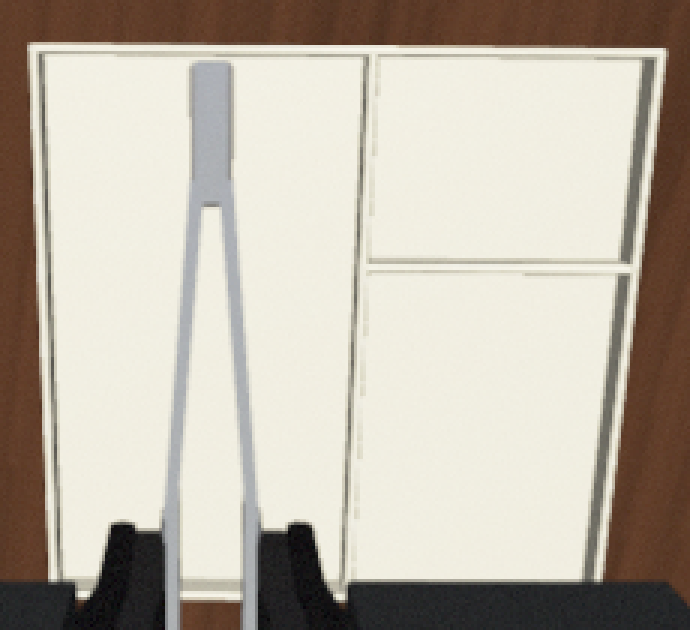

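```bash
python3 -m handwheel '[[0.012,-0.0126,-0.003,0.03,0],[0.012,-0.0126,-0.003,0.07,0],[0.012,-0.0126,-0.003,0.11,0],[0.012,-0.0126,-0.003,0.14,0],[0.012,-0.0126,-0.003,0.16,0],[0.012,-0.0126,-0.003,0.17,0],[0.012,-0.0126,-0.003,0.177,0],[0.012,-0.0126,-0.003,0.177,0],[0.012,-0.0126,-0.003,0.177,0]]' 12; python3 -m handwheel '[[0.03,0,0,0,0],[0.03,0,0,0,0],[0.03,0,0,0,0],[0.03,0,0,-0.02,0],[0.03,0,0,-0.06,0],[0.03,0,0,-0.11,0],[0.05,0,0,-0.16,0],[0.07,0,0,-0.19,0],[0.07,0,0,-0.19,0],[0.07,0,0,-0.19,0]]' 20
python3 - <<'E'
from h import *
p=camera_params("wrist");np.savez("w11.npz",**p);cv2.imwrite("pics/w11.png",read_camera("wrist"))
move([.661,-.221,.14],98)
E
```

```text
time_s: 18.95
tool_pos: [0.4199, -0.3182, 0.0079]
tool_rot: [179.9, 0.1, 98.4]
force: [0.8, 0.5, 0.0]
grip_width: 0.014
time_s: 19.95
tool_pos: [0.4194, -0.3178, 0.1975]
tool_rot: [179.9, 0.0, 98.4]
force: [-1.2, 0.6, -0.2]
grip_width: 0.054
shift [0.0597 0.2538 0.0562] twist(tool z down) 0.008 rad (0.4 deg)
```

View pics/w11.png

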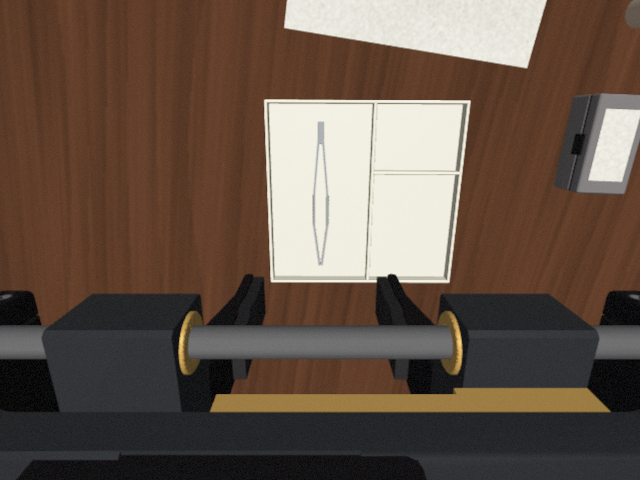

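The forceps lie in the long bay at (321,193). I hover over the slide box.

```bash
python3 -m handwheel '[[0.08,0.01,0.05,0,0],[0.08,0.025,0.1,0,0],[0.08,0.04,0.15,0.01,0],[0.08,0.05,0.2,0.03,0],[0.08,0.06,0.245,0.04,0],[0.08,0.06,0.254,0.05,0],[0.08,0.06,0.254,0.05,0],[0.08,0.06,0.254,0.05,0],[0.08,0.06,0.254,0.05,0]]'
python3 - <<'E'
from h import *
np.set_printoptions(precision=4,suppress=True)
p=dict(np.load("w11.npz"));q=ray("wrist",[(264.5,100),(469.5,101),(451.5,283.5),(271,283.5),(460,173),(371,173)],.014,p);print(q,q[:4].mean(0))
p=camera_params("wrist");np.savez("w12.npz",**p);cv2.imwrite("pics/w12.png",read_camera("wrist"));print(get_obs()['qpos'])
E
```

```text
time_s: 20.9
tool_pos: [0.6599, -0.2232, 0.1471]
tool_rot: [-179.9, 0.0, 98.3]
force: [0.9, -0.8, 0.4]
grip_width: 0.0798
[[ 0.356  -0.2276  0.014 ]
 [ 0.5363 -0.2016  0.014 ]
 [ 0.5649 -0.3763  0.014 ]
 [ 0.3809 -0.4035  0.014 ]
 [ 0.5443 -0.2648  0.014 ]
 [ 0.4616 -0.2771  0.014 ]] [ 0.4595 -0.3023  0.014 ]
[-10.2546  30.0543  37.9445  82.2932 -18.6725  73.9989  37.3382]
```

View pics/w12.png

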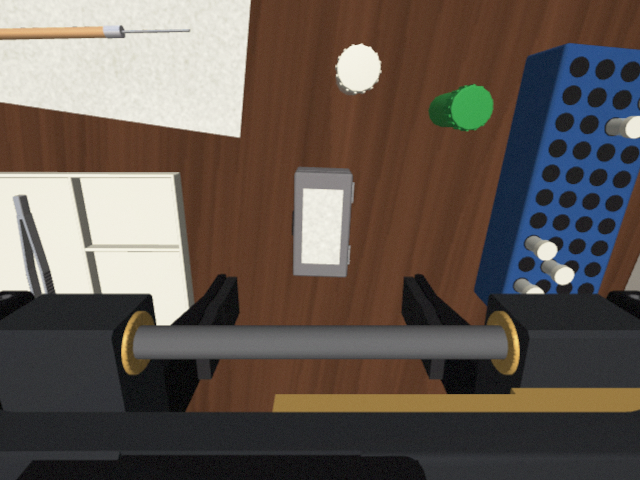

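Run:
```python
from h import *
np.set_printoptions(precision=4,suppress=True)
im=cv2.imread("pics/w12.png");cv2.imwrite("pics/w12a.png",im[150:300,270:380].repeat(4,0).repeat(4,1))
p=dict(np.load("w12.npz"));q=ray("wrist",[(296,173),(352,174),(346.5,276.5),(293.5,275)],.036,p);print(q,q.mean(0),"paper mid",ray("wrist",(322,226),.036,p))
print(ray("wrist",(358.5,67),.058,p))
```

```text
[[ 0.6354 -0.1825  0.036 ]
 [ 0.6767 -0.1773  0.036 ]
 [ 0.6863 -0.2594  0.036 ]
 [ 0.6437 -0.2643  0.036 ]] [ 0.6605 -0.2209  0.036 ] paper mid [[ 0.6605 -0.2202  0.036 ]]
[[ 0.6671 -0.1078  0.058 ]]
```

View pics/w12a.png

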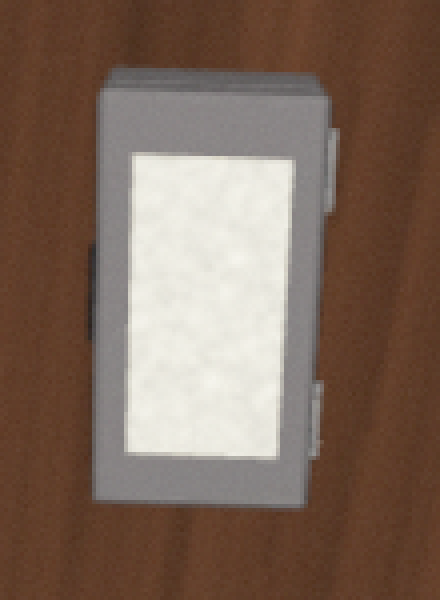

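Run:
```python
from h import *
move([.6605,-.2208,.016],96.4)
```

```text
shift [0.0022 0.0006 0.1317] twist(tool z down) 0.032 rad (1.9 deg)
```

```bash
python3 -m handwheel '[[0.08,0.002,0.001,0.03,0.032],[0.08,0.002,0.001,0.06,0.032],[0.08,0.002,0.001,0.09,0.032],[0.08,0.002,0.001,0.115,0.032],[0.08,0.002,0.001,0.125,0.032],[0.08,0.002,0.001,0.13,0.032],[0.08,0.002,0.001,0.13,0.032],[0.08,0.002,0.001,0.13,0.032]]' 18; python3 -m handwheel '[[0.04,0,0,0,0],[0.04,0,0,0,0],[0.04,0,0,0,0],[0.04,0,0,0,0],[0.04,0,0,0,0],[0.04,0,0,0,0]]' 18
python3 - <<'E'
from h import *
a=np.radians(8.3);c=np.array([.4595,-.3023]);R=np.array([[np.cos(a),-np.sin(a)],[np.sin(a),np.cos(a)]])
b=c+R@[.049,-.0315];v=c+R@[.049,.0555];print(b,v)
move([b[0],b[1],.1],98.3)
E
```

```text
time_s: 21.75
tool_pos: [0.6632, -0.2198, 0.0189]
tool_rot: [179.9, 0.0, 96.6]
force: [-1.1, -0.2, -1.3]
grip_width: 0.08
time_s: 22.35
tool_pos: [0.662, -0.2192, 0.017]
tool_rot: [-180.0, -0.0, 96.6]
force: [-0.8, -0.2, 1.8]
grip_width: 0.0439
[ 0.51253398 -0.32639661] [ 0.49997499 -0.24030786]
shift [-0.0893 -0.1608 -0.0829] twist(tool z down) -0.030 rad (-1.7 deg)
```

```bash
python3 -m handwheel '[[0.04,0,0,-0.03,0],[0.04,0,0,-0.06,0],[0.04,-0.02,-0.03,-0.07,0],[0.04,-0.045,-0.07,-0.07,-0.03],[0.04,-0.07,-0.11,-0.07,-0.03],[0.04,-0.085,-0.15,-0.07,-0.03],[0.04,-0.089,-0.161,-0.07,-0.03],[0.04,-0.089,-0.161,-0.07,-0.03],[0.04,-0.089,-0.161,-0.07,-0.03],[0.04,-0.089,-0.161,-0.07,-0.03]]' 18
python3 - <<'E'
from h import *
np.set_printoptions(precision=4,suppress=True)
move([.5125,-.325,.0205],98.3)
cv2.imwrite("pics/w13.png",read_camera("wrist"))
E
```

```text
time_s: 23.35
tool_pos: [0.5146, -0.3242, 0.0869]
tool_rot: [180.0, -0.0, 98.5]
force: [0.3, 0.2, -1.1]
grip_width: 0.0439
shift [-0.0005 -0.0023  0.0664] twist(tool z down) 0.003 rad (0.2 deg)
```

View pics/w13.png

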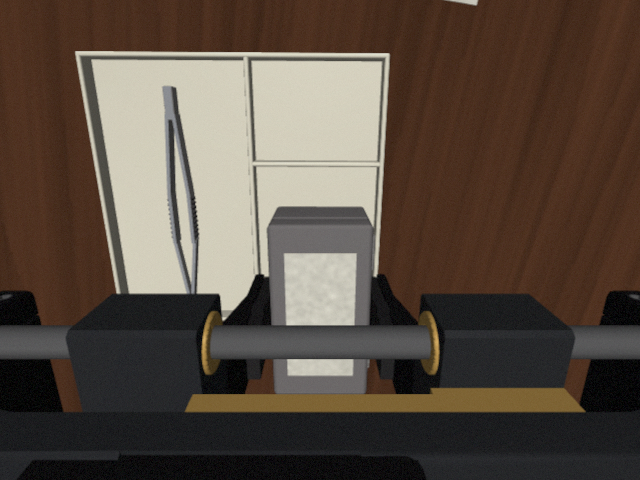

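```bash
python3 -m handwheel '[[0.04,0,-0.0015,0.025,0],[0.04,0,-0.0015,0.045,0],[0.04,0,-0.0015,0.058,0],[0.04,0,-0.0015,0.064,0],[0.04,0,-0.0015,0.066,0],[0.04,0,-0.0015,0.066,0],[0.04,0,-0.0015,0.066,0],[0.04,0,-0.0015,0.066,0]]' 18; python3 -m handwheel '[[0.058,0,0,0,0],[0.058,0,0,0,0],[0.058,0,0,0,0],[0.058,0,0,-0.02,0],[0.058,0,0,-0.06,0],[0.06,0,0,-0.11,0],[0.06,0,0,-0.16,0],[0.06,0,0,-0.18,0],[0.06,0,0,-0.18,0],[0.06,0,0,-0.18,0]]' 18
python3 - <<'E'
from h import *
p=camera_params("wrist");np.savez("w14.npz",**p);cv2.imwrite("pics/w14.png",read_camera("wrist"))
move([.667,-.108,.13],98.3)
E
```

```text
time_s: 24.2
tool_pos: [0.5117, -0.3266, 0.0219]
tool_rot: [179.9, 0.0, 98.3]
force: [-0.2, -0.1, -1.5]
grip_width: 0.0439
time_s: 25.2
tool_pos: [0.511, -0.3261, 0.201]
tool_rot: [180.0, -0.0, 98.3]
force: [1.2, 1.3, -0.0]
grip_width: 0.06
shift [0.1927 0.1864 0.0699] twist(tool z down) 0.000 rad (0.0 deg)
```

View pics/w14.png

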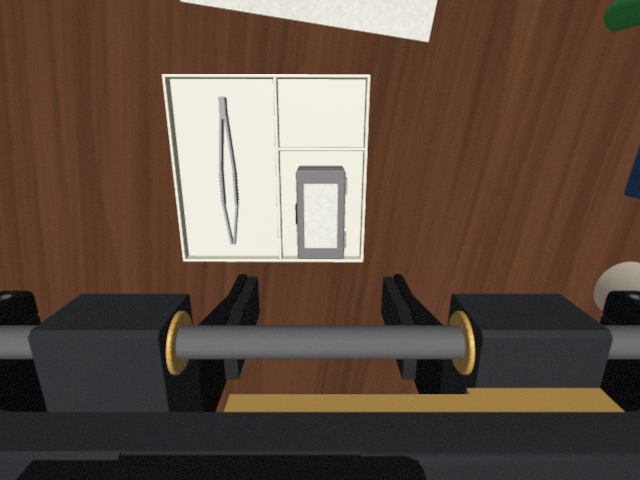

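Run:
```python
from h import *
np.set_printoptions(precision=4,suppress=True)
p=dict(np.load("w14.npz"))
im=cv2.imread("pics/w14.png");cv2.imwrite("pics/w14a.png",im[140:270,265:380].repeat(5,0).repeat(5,1)[:590])
q=ray("wrist",[(299,258.5),(344,258.5),(345,183),(297.5,183)],.039,p)
t=ray("wrist",[(163.5,75),(370.5,76),(363,262.5),(184.5,261.5)],.014,p);c=t.mean(0)[:2];e=t[1]-t[0];a=np.arctan2(e[1],e[0]);print(c,np.degrees(a))
R=np.array([[np.cos(a),-np.sin(a)],[np.sin(a),np.cos(a)]]);print((q[:,:2]-c)@R);print((t[:,:2]-c)@R)
```

```text
[ 0.4598 -0.3021] 8.065515209097825
[[ 0.0274 -0.0745]
 [ 0.0699 -0.0743]
 [ 0.0691 -0.0027]
 [ 0.0269 -0.0029]]
[[-0.0912  0.0879]
 [ 0.091   0.0879]
 [ 0.0912 -0.0881]
 [-0.091  -0.0878]]
```

View pics/w14a.png

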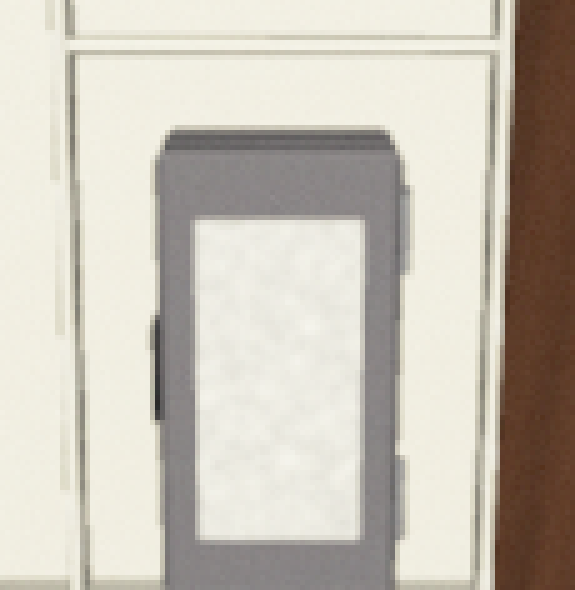

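The box sits centred in the larger bay, with about 11 mm spare at each end. Last is the vial: white cap, clear body.

```bash
python3 -m handwheel '[[0.05,0.04,0.04,0,0],[0.05,0.075,0.075,0,0],[0.05,0.11,0.11,0,0],[0.05,0.145,0.145,0.0,0],[0.05,0.18,0.175,0.03,0],[0.05,0.193,0.186,0.05,0],[0.05,0.193,0.186,0.06,0],[0.05,0.193,0.186,0.06,0],[0.05,0.193,0.186,0.06,0]]'
python3 - <<'E'
from h import *
p=camera_params("wrist");np.savez("w15.npz",**p);cv2.imwrite("pics/w15.png",read_camera("wrist"))
E
```

```text
time_s: 26.15
tool_pos: [0.6662, -0.1106, 0.1406]
tool_rot: [-179.9, 0.1, 98.2]
force: [0.2, -0.3, 1.4]
grip_width: 0.0498
```

View pics/w15.png

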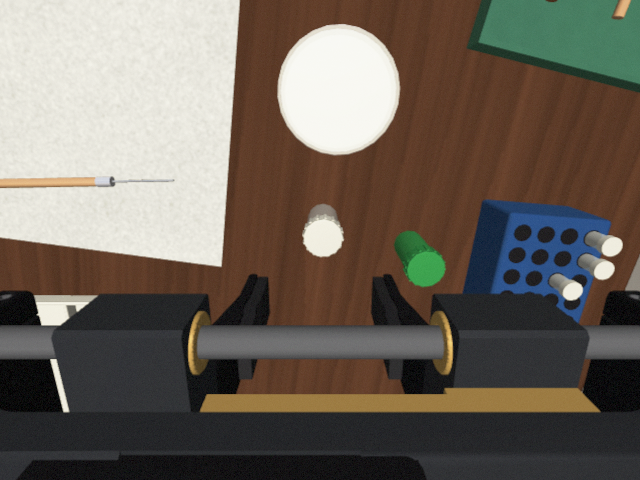

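Run:
```python
from h import *
p=dict(np.load("w15.npz"));q=ray("wrist",(323.5,237),.058,p)[0];print(q,ray("wrist",(425,266),.058,p))
move([q[0],q[1],.039],98.3)
```

```text
[ 0.66758411 -0.10750158  0.058     ] [[ 0.74289605 -0.11873235  0.058     ]]
shift [0.0034 0.0014 0.1026] twist(tool z down) -0.003 rad (-0.2 deg)
```

```bash
python3 -m handwheel '[[0.05,0.002,0.001,0.03,0],[0.05,0.002,0.001,0.055,0],[0.05,0.002,0.001,0.08,0],[0.05,0.002,0.001,0.095,0],[0.05,0.002,0.001,0.101,0],[0.05,0.002,0.001,0.101,0],[0.05,0.002,0.001,0.101,0],[0.024,0.002,0.001,0.101,0],[0.024,0.002,0.001,0.101,0],[0.024,0.002,0.001,0.101,0],[0.024,0.002,0.001,0.101,0],[0.024,0.002,0.001,0.101,0]]' 12
python3 - <<'E'
from h import *
move([.50,-.2403,.11],98.3)
E
```

```text
time_s: 27.4
tool_pos: [0.6681, -0.1063, 0.0404]
tool_rot: [180.0, 0.0, 98.3]
force: [-0.5, 0.1, 1.5]
grip_width: 0.0274
shift [-0.1083 -0.1856 -0.0697] twist(tool z down) 0.000 rad (0.0 deg)
```

```bash
python3 -m handwheel '[[0.024,0,0,-0.03,0],[0.024,0,0,-0.06,0],[0.024,-0.02,-0.03,-0.07,0],[0.024,-0.045,-0.07,-0.07,0],[0.024,-0.07,-0.11,-0.07,0],[0.024,-0.09,-0.15,-0.07,0],[0.024,-0.108,-0.18,-0.07,0],[0.024,-0.108,-0.186,-0.07,0],[0.024,-0.108,-0.186,-0.07,0],[0.024,-0.108,-0.186,-0.07,0],[0.024,-0.108,-0.186,-0.04,0],[0.024,-0.108,-0.186,-0.02,0],[0.024,-0.108,-0.186,-0.008,0],[0.024,-0.108,-0.186,-0.004,0],[0.024,-0.108,-0.186,-0.0035,0],[0.024,-0.108,-0.186,-0.0035,0],[0.024,-0.108,-0.186,-0.0035,0]]' 12
python3 - <<'E'
from h import *
cv2.imwrite("pics/w16.png",read_camera("wrist"))
cv2.imwrite("pics/s16.png",read_camera("side")[280:480,260:500].repeat(3,0).repeat(3,1))
E
```

```text
time_s: 29.1
tool_pos: [0.5002, -0.2399, 0.0441]
tool_rot: [179.9, 0.0, 98.3]
force: [-0.1, 0.3, -1.3]
grip_width: 0.0274
```

View pics/s16.png

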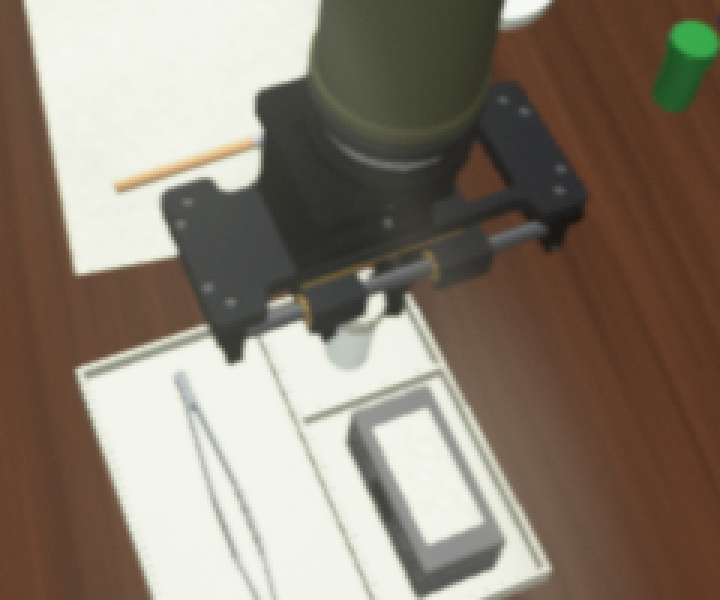

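View pics/w16.png

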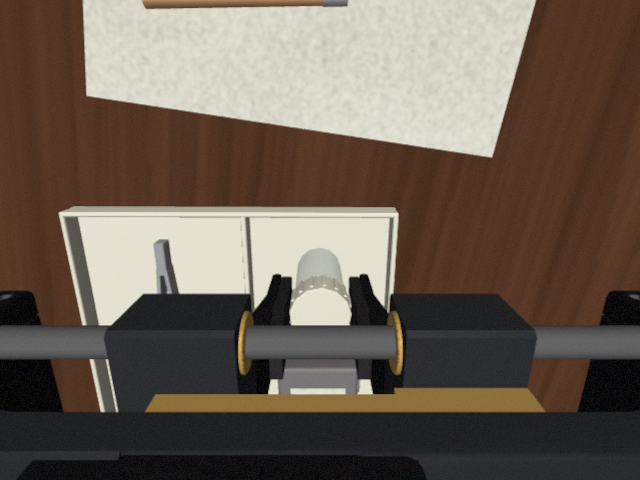

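The vial is upright in the smaller bay. I lower about 1 mm, release it and retreat.

```bash
python3 -m handwheel '[[0.024,0,0,0.0005,0],[0.024,0,0,0.0005,0],[0.05,0,0,0.0005,0],[0.05,0,0,0.0005,0],[0.05,0,0,0.0005,0],[0.05,0,0,-0.02,0],[0.05,0,0,-0.06,0],[0.05,0,0,-0.11,0],[0.05,0,0,-0.16,0],[0.05,0,0,-0.18,0],[0.05,0,0,-0.18,0],[0.05,0,0,-0.18,0]]'
python3 - <<'E'
from h import *
cv2.imwrite("pics/w17.png",read_camera("wrist"));cv2.imwrite("pics/s17.png",read_camera("scene"));cv2.imwrite("pics/d17.png",read_camera("side"))
E
```

```text
time_s: 30.4
tool_pos: [0.4994, -0.2398, 0.2234]
tool_rot: [180.0, -0.0, 98.3]
force: [-0.2, 0.1, -0.3]
grip_width: 0.0501
```

View pics/w17.png

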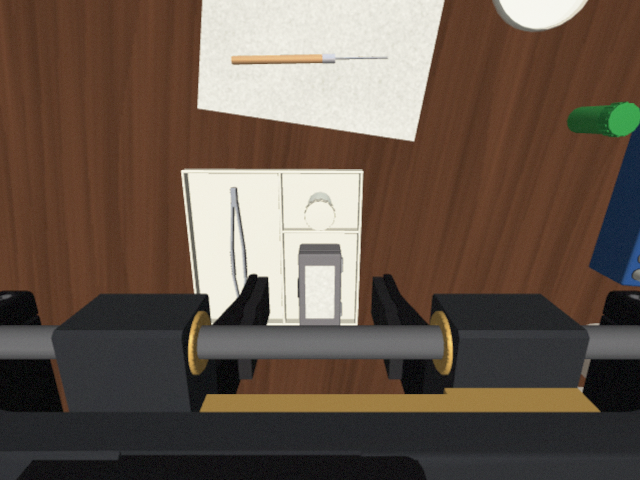

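View pics/s17.png

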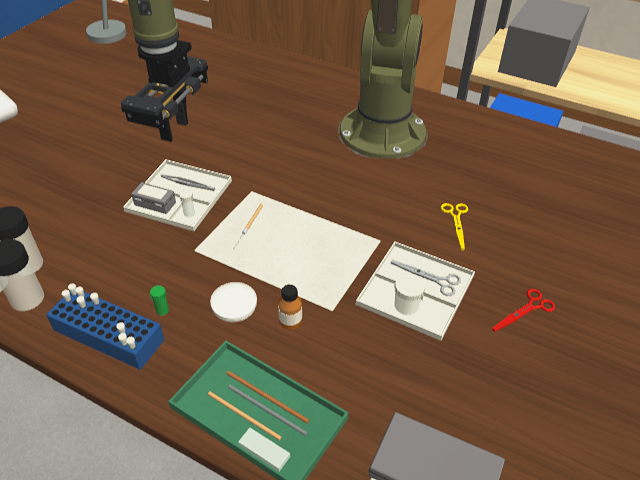

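View pics/d17.png

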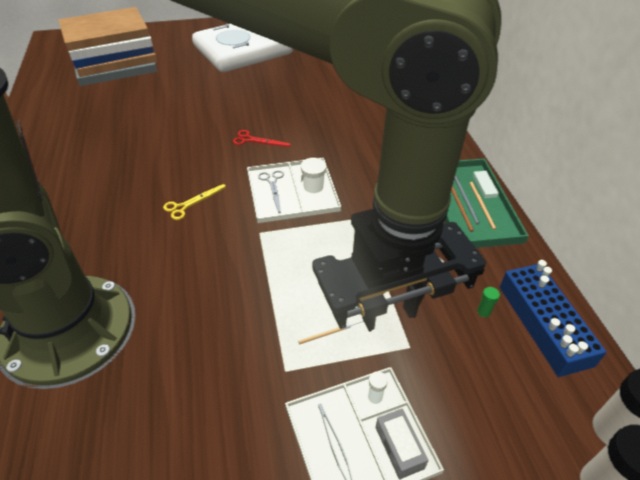

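All five items are in their bays. The needle (248,226), petri dish (234,301) and amber bottle (290,305) are at their original scene pixels. I hand in.

```bash
python3 -c "
from cell import *
print(get_obs()['time_s']);print(sign_off())"
```

```text
30.55
the job is handed in; nothing more can be done
None
```

Both kits are made up and handed in at 30.6 s of the 125 s allowed. I placed the items in the order asked: scissors and pot in the two-bay tray, then forceps, slide box and vial in the three-bay tray.

- **Final check:** the last wrist, scene and side pictures show every item inside its bay. The pot and vial stand upright, and the scissors and forceps lie along the long bays. The needle, petri dish, amber bottle and look-alikes show no visible movement, and the gripper is clear of everything.
- **One failed grasp:** the first close on the scissors landed on top of them, because the fingers had stopped about 5 mm too high. It pressed with about 10 N at most; I opened, went lower and gripped properly, and the scissors show no sign of having shifted.
- **Camera disagreement:** the scene and side cameras differed by about 4–5 mm, so I used close wrist-camera views for the grasps and tray positions.

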